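# Zero the gauge and pull-test a scabbard ring

## Robot

A 6-joint arm with a two-finger parallel gripper is mounted at the origin on the work surface. World frame = base frame: x ahead of the robot, y to its left, z up, the work surface at z = 0. Lengths are in mm, angles in degrees, forces in N, time in s.
With the tool pointing down it reaches from about 275 to 825 mm from the base axis. Payload 4.9 kg.
Tool frame: the origin (TCP) lies on the centre line of the jaws, within the pads' length; the fingertips stand 22 mm ahead of it and the grasp point (between the pads) lies 3 mm ahead of it (arm.tip_extent is the distance from the TCP to the fingertips, in mm); z points along the fingers, y is the line along which they close (so a half turn about z gives the same grasp; the last joint's range is limited). The gripper opens to 85 mm and grips with 20 to 120 N. Pads are 22 mm wide; open, the fingers measure 114 mm over their backs; the gripper's body (76 mm by 85 mm) begins 54 mm behind the grasp point. The pads swing forward as they close: fully open they stand 13 mm farther back than shut.
Start: joints at [-7.689, 18.69, -11.035, 60.275, 0, 82.311], TCP at [550.017, 0.009, 253.281] pointing down, gripper open.
Joint ranges: [-152.03, 152.03], [-55.5, 102.48], [-74.3, 77.21], [-110.64, 120.58], [-84.22, 78.4], [-180, 180]. Speed limits (degrees/s): [147.25, 147.25, 180, 180, 180, 180].

## Interface

Orientations are given as [roll, pitch, yaw] about the fixed x, y, z axes, in that order (R = Rz(yaw) Ry(pitch) Rx(roll)).
In Python, from cell import arm gives the robot as it stands.
- The arm moves only by the tool move_arm, never from a script. Its argument "deltas" is a list of rows, each a list of 4 numbers: the shift along the tool's x, y, z in mm, then the turn about the tool's z in rad. In form: [[tx, ty, tz, twist], ...]. A call has 1 to 10 rows; each row shifts and turns the commanded pose from where the row before left it, along the tool's axes as they then stand; what a row does not reach is not made up. A row lasts 1/10 s, in which the tool goes at most 50 mm and 8.59 degrees, less where a joint would pass 70% of its speed; a pose out of reach is approached as far as the arm can. A call is refused whole if a number of a shift passes 50 or a number of a turn 0.15, either way. A call with a gripper value outside its range is refused whole. "fingers" is the gripper's target within -1 to 1 (shut at 1, half-way at 0, fully open at -1), set as the call begins (left out, the last holds). The fingers move at their own pace and stop on an object; "squeeze" is the grip in N (left out, the last holds). Time passes only in rows, so rows that do not move let the fingers close. It gives the time, the measured TCP pose, the force, the opening and the grip force at its end, in the units of the state.
- arm.read_state(): the state, without advancing time (a new reading comes with each control period).
- arm.capture(name): name is "scene" or "side" or "wrist"; returns the picture (420x560x3 uint8, red, green, blue); there is no depth.
- arm.camera_info(name): a dict with "fx", "fy", "cx", "cy" (pixels), "view" (4x4, takes a point from world to camera coordinates); the wrist camera has in their place "T_tool_cam" (4x4, takes a point from camera to tool coordinates, whose origin is the TCP and whose axes are the flange's). Camera axes: x right, y up, looking along -z (the intrinsics and any distortion apply to the point x, -y, -z); pixel columns grow to the right and rows downward; lengths in mm; the calibration is good to about 2 mm. A picture is of the moment at which its call begins: read the wrist's pose just before it. camera_info takes no time and is no camera call.
- arm.finish_job(): hands the job in; it is judged then, once.
The state is a dict: "t": time; "qpos": joint angles; "qvel": joint speeds; "joint_efforts": joint torques, N m; "position": TCP position; "tcp_rot": TCP orientation; "wrist_force": force on the tool from outside, world axes, zero at the start; "moment": the same for the moment, N m; "opening": finger opening in mm; "finger_force": force on a finger pad.
Only numpy, scipy, OpenCV 4.12 (cv2) and the standard library are available. Lean on these libraries where they do the work, as an engineer would, in place of code of your own. Each camera call takes 0.05 s, during which the arm holds its last target. There are 200 camera calls.

## Task

Pull-test the ring of the brass scabbard mount on the bench tester: first turn the gauge's black bezel until the blue zero mark stands under the resting needle, then flip the red safety catch fully over to free the lever, and pull the lever until the needle stands in the green sector, never letting it run on into the red one. Finish while still holding the lever with the fingers, the needle steady in the green; leave the jar, the screwdriver and the spare mount where they are.

Things in the scene. Friction and masses are not known exactly. Their poses are not given: they have to be found in the camera images.
- stand: Fixed pull tester, blue base plate 150 x 440 mm, top 20 mm above the bench. Origin on the bench under its middle; y runs along the bed from the vice with the brass mount (-y) to the lever end (+y), x away from the lever side, z up. Only place and yaw differ. The gauge lies face up on a carriage over the bed (housing 66 mm wide, top 90 mm above the bench).
- dial_centre (a point): Centre of the dial, level with the bezel's top; (0, 50, 112) mm in the stand's frame at rest, moving 10 mm along +y per rad of lever. x axis points to the blue zero mark. The black knurled bezel, 60 mm across, 18 mm high on a 64 x 4 mm collar, turns about the vertical with the white dial. Ticks run clockwise from zero, 270 degrees = 100 N.
- needle_tip (a point): Tip of the black needle, 24 mm from the dial's axis, 3 mm below the bezel's top. At rest it points along the stand's +x whatever the bezel does; it turns clockwise from above by 4.712 rad per rad of lever. Pushing the gauge along the bed stirs it until let go.
- dial (a joint): Angle of bezel and dial, rad, counter-clockwise from above; 0 = zero mark under the resting needle. Starts at 0.4 to 1.3; stays where left (friction 0.06 Nm). Green sector: its middle lies half a turn from the zero mark, 18 degrees (0.314 rad) to either side. Red sector: 229.5 to 270 degrees clockwise from zero.
- catch_tab (a point): Near the end of the upper face of the safety catch's red thumb tab (26 mm wide along the stand's x, 34 mm long, 10 mm thick), 48 mm from the catch's hinge (the tab ends at 57 mm). At the start the tab slopes up at 50 degrees, away from the lever, towards the stand's +y.
- catch_hinge (a point): Hinge of the safety catch, at (-116, 150, 86) mm in the stand's frame, axis along the stand's x. Pressing the tab down (or pushing it over towards +y) lifts the notched steel arm on the other side off the lever's lock pin.
- catch (a joint): Angle of the safety catch, rad: 0 = on, its notch over the lever's pin; 1.05 = fully over (end stop), tab about 10 degrees below level. Stays where it is left (friction about 0.04 Nm). Off the pin from about 0.3; while on, the lever has only some 0.05 rad of play.
- lever: The lever: a steel rod of 11 mm diameter with a black cross grip on its end, a round bar 24 mm thick and 60 mm long lying level along the stand's x. Origin on its hinge, at (-100, 120, 42) mm in the stand's frame, whose axis runs along the stand's x, so the grip swings in an upright plane along the bed; z axis along the rod to the grip.
- lever_grip (a point): Centre of the lever's cross grip, 170 mm from the hinge; at rest about 160 mm above the bench, leaning 0.8 rad back towards the stand's -y.
- pull (a joint): Angle of the lever, rad: 0 = at rest on its stop, leaning 0.8 back; grows as the grip is pulled towards the stand's +y (upright at 0.8), end stop 1.0. A spring drives it back with 1.0 Nm per rad. With the dial zeroed the green sector is 0.60 to 0.73 and the red starts at 0.85.
- jar: Bystander: amber jar with red lid, 60 mm across, 75 mm high; origin under its centre.
- screwdriver: Bystander: screwdriver 190 mm long lying behind the tester; origin under its middle.
- spare_mount: Bystander: spare brass scabbard mount with ring, 30 x 56 x 26 mm body; origin under its centre.

How it is judged (in metres and radians):
On the way, in this order (a step that is already met when the one before it is completed fails the run):
1. the bezel is turned so that the needle reads zero with the lever at rest and the catch still on (x of needle_tip in the frame of dial_centre above 0 m and y of needle_tip in the frame of dial_centre between -0.003 and 0.003 m and value of joint pull below 0.03 rad and value of joint catch below 0.25 rad), for 0.3 s.
2. the safety catch is flipped over, the lever still at rest (value of joint catch above 0.75 rad and value of joint pull below 0.1 rad), for 0.2 s.
3. the lever is pulled by the fingers until the needle stands in the green sector, and kept there for a second (x of needle_tip in the frame of dial_centre below 0 m and y of needle_tip in the frame of dial_centre between -0.008 and 0.008 m and contact force between the fingers and lever above 1 N), for 1 s.
At the end, for the whole second after the job is handed in: The fingers still hold the lever's handle (more than 1 N), the lever is still, the needle stands in the green sector of the dial (within 8 mm of its middle line at the needle tip, about 0.34 rad), the dial is still zeroed to within 0.15 rad and the catch is flipped over (beyond 0.75 rad) (all of step 3 and value of joint dial between -0.15 and 0.15 rad and value of joint catch above 0.75 rad and velocity of joint pull between -0.1 and 0.1 rad/s); the arm keeps its last pose, push and grip.
It fails at once if the needle is run into the red: lever beyond 0.88 rad (88 N) (value of joint pull above 0.88 rad).
It fails at once if the lever is forced while the catch is on (value of joint catch below 0.2 rad and value of joint pull above 0.15 rad).
It fails at once if a bystander is disturbed (moved more than 20 mm) (distance of any of jar, screwdriver, spare_mount from where it was at the start of the episode above 0.02 m).
It also fails if it takes over 62 s, if anything falls off the work surface, if the arm or the gripper's body presses on something with over 40 N, if the wrist force passes 120 N, or if a joint passes its speed limit or range.

## Working session

There is one attempt and no reset: what is moved stays moved. The work goes in short steps, Python scripts to look and compute and a tool call to move; the robot and the scene stay as the last step left them, time stands still between calls to the robot, and variables do not carry over. Pictures are saved under pics/ and viewed, at most 10 in all, crops included, and the job is handed in when it is done.

Besides the shell and the picture viewer there is one more tool, called after "Call:" as name(argument=value, ...) on one line, values as JSON. move_arm: Moves the arm, as the interface text tells. Its arguments: {"type":"object","properties":{"deltas":{"type":"array","items":{"type":"array","items":{"type":"number"}}},"fingers":{"type":"number"},"squeeze":{"type":"number"}},"required":["deltas"]}

```bash
mkdir -p pics
python3 - <<'E'
from cell import arm
import cv2,numpy as np
s=arm.read_state();print(s)
a=arm.capture("scene");b=arm.capture("side");c=arm.capture("wrist")
for n,i in zip(("scene","side","wrist"),(a,b,c)):
    cv2.imwrite(f"pics/{n}0.png",i[:,:,::-1]); print(n,arm.camera_info(n))
E
```

```text
{'t': 0.0, 'qpos': array([-7.69003893e+00,  1.87303816e+01, -1.10904927e+01,  6.02750616e+01,
       -1.43372519e-03,  8.23120836e+01]), 'qvel': array([ 6.59007505e-03, -4.68231432e-02, -6.99270339e-02, -6.00765240e-05,
        5.92298881e-02,  2.38745786e-02]), 'joint_efforts': array([-1.24197268e-03, -4.43398941e+01,  2.62443137e+01,  1.56443648e-02,
       -1.97191571e-04, -6.55614656e-06]), 'position': array([5.49467465e+02, 6.71745836e-02, 2.52528910e+02]), 'tcp_rot': array([-1.79904735e+02, -1.14132000e-02,  8.99978692e+01]), 'wrist_force': array([0.17292943, 0.01656639, 0.17146259]), 'moment': array([0.00880537, 0.04109798, 0.02197709]), 'finger_force': 0.0, 'opening': 85.64113284435177}
scene {'fx': 450.2315047242574, 'fy': 450.2315047242574, 'cx': 282.70237135107976, 'cy': 217.0592397392105, 'view': array([[-5.39028555e-01,  8.42134855e-01, -1.60344089e-02,
         3.54978868e+02],
       [-5.11455621e-01, -3.12125462e-01,  8.00619038e-01,
         2.03434127e+02],
       [ 6.69224451e-01,  4.39757412e-01,  5.98959142e-01,
        -1.38020088e+03],
       [ 0.00000000e+00, 
[... 285 characters left out ...]
, -6.73245158e-01,  6.95255370e-01,
        -2.73736026e+02],
       [-2.66866017e-01,  6.42251203e-01,  7.18537349e-01,
        -8.54346650e+02],
       [ 0.00000000e+00,  0.00000000e+00,  0.00000000e+00,
         1.00000000e+00]])}
wrist {'fx': 352.20034179638196, 'fy': 352.20034179638196, 'cx': 280.87316549508097, 'cy': 207.18235666625904, 'T_tool_cam': array([[ 3.50879101e-04,  9.58704976e-01,  2.84402259e-01,
         7.29116306e+01],
       [ 9.99999900e-01, -4.14831599e-04,  1.64633194e-04,
        -1.46052240e-01],
       [ 2.75813706e-04,  2.84402173e-01, -9.58705027e-01,
        -1.20198384e+02],
       [ 0.00000000e+00,  0.00000000e+00,  0.00000000e+00,
         1.00000000e+00]])}
```

View pics/scene0.png

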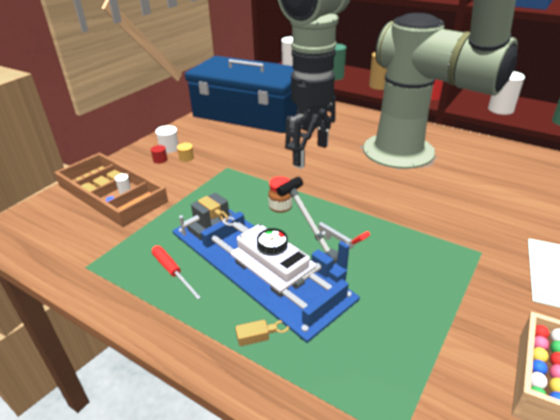

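View pics/side0.png

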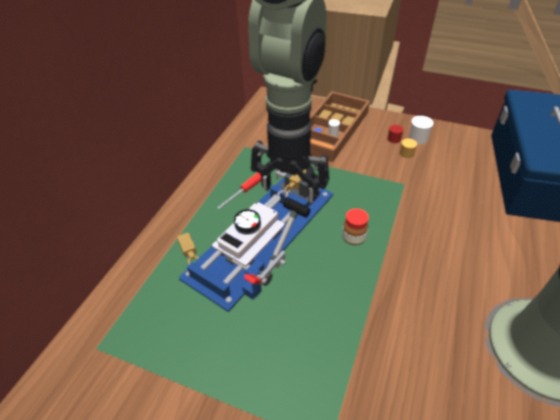

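View pics/wrist0.png

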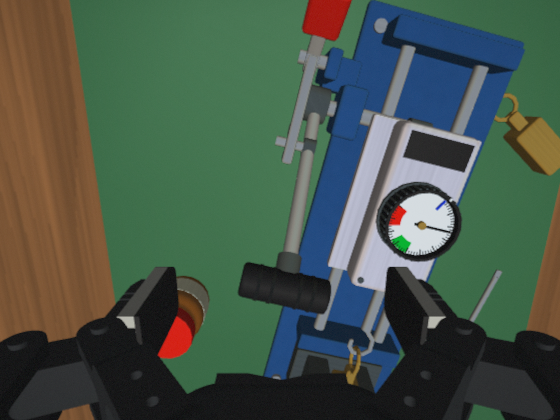

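The wrist picture shows the dial at (420,222), its needle pointing right to about (449,231), the blue mark at (440,205), the grip at (285,288) and a plate corner at (371,3). The other plate corners show in the scene picture at (305,328), (356,293) and (173,235), and in the side picture at (183,278), (228,302) and (333,195). I'll fit the stand pose to these.

```bash
cat > h.py <<'E'
import numpy as np, cv2
from scipy.spatial.transform import Rotation as Ro
from scipy.optimize import least_squares
from cell import arm
def T_tool(s):
    T=np.eye(4);T[:3,:3]=Ro.from_euler('xyz',s['tcp_rot'],degrees=True).as_matrix();T[:3,3]=s['position'];return T
def view(n,s):
    i=arm.camera_info(n)
    return (i,i['view']) if 'view' in i else (i,np.linalg.inv(T_tool(s)@i['T_tool_cam']))
def proj(n,p,s):
    i,V=view(n,s);c=(V@np.append(p,1))[:3]
    return np.array([i['cx']+i['fx']*c[0]/-c[2], i['cy']+i['fy']*-c[1]/-c[2]])
def ray(n,uv,z,s):
    i,V=view(n,s);W=np.linalg.inv(V)
    d=W[:3,:3]@np.array([(uv[0]-i['cx'])/i['fx'],-(uv[1]-i['cy'])/i['fy'],-1]);o=W[:3,3]
    return o+d*(z-o[2])/d[2]
def st(q,p):
    c,s_=np.cos(q[2]),np.sin(q[2]);return np.array([q[0]+c*p[0]-s_*p[1],q[1]+s_*p[0]+c*p[1],p[2]])
E
cat > fit.py <<'E'
from h import *
s=arm.read_state()
O=[("wrist",(420,222),(0,50,112)),("wrist",(285,288),(-100,-2,160.4)),("wrist",(371,3),(-75,220,20)),
("scene",(305,328),(75,220,20)),("scene",(356,293),(-75,220,20)),("scene",(173,235),(75,-220,20)),
("side",(183,278),(75,220,20)),("side",(228,302),(-75,220,20)),("side",(333,195),(-75,-220,20))]
f=lambda q:np.concatenate([proj(n,st(q,p),s)-u for n,u,p in O])
best=min((least_squares(f,[550,50,y],loss='soft_l1',x_scale=[100,100,1]) for y in np.arange(0,6.3,.7)),key=lambda r:r.cost)
print(best.x,np.degrees(best.x[2]),np.round(best.fun.reshape(-1,2),1))
q=best.x
for n,p in dict(dial=(0,50,112),grip=(-100,-2,160.4),hinge=(-116,150,86),tab=(-116,150+48*np.cos(.87),86+48*np.sin(.87))).items(): print(n,st(q,p).round(1),proj("wrist",st(q,p),s).round())
d=ray("wrist",(420,222),110,s);m=ray("wrist",(440,205),109,s);t=ray("wrist",(449,231),109,s)
a=[np.degrees(np.arctan2(*(v-d)[1::-1])) for v in (m,t)];print("dial",d,"angles mark,needle",a)
# check dial by raw pixels
im=cv2.imread("pics/wrist0.png")[170:275,365:475];cv2.imwrite("pics/dial0.png",cv2.resize(im,None,fx=5,fy=5,interpolation=cv2.INTER_CUBIC))
E
python3 fit.py
```

```text
Traceback (most recent call last):
  File "fit.py", line 7, in <module>
    best=min((least_squares(f,[550,50,y],loss='soft_l1',x_scale=[100,100,1]) for y in np.arange(0,6.3,.7)),key=lambda r:r.cost)
  File "fit.py", line 7, in <genexpr>
    best=min((least_squares(f,[550,50,y],loss='soft_l1',x_scale=[100,100,1]) for y in np.arange(0,6.3,.7)),key=lambda r:r.cost)
              ~~~~~~~~~~~~~^^^^^^^^^^^^^^^^^^^^^^^^^^^^^^^^^^^^^^^^^^^^^^^^^
  File "fit.py", line 6, in <lambda>
    f=lambda q:np.concatenate([proj(n,st(q,p),s)-u for n,u,p in O])
                               ~~~~^^^^^^^^^^^^^
  File "h.py", line 11, in proj
    i,V=view(n,s);c=(V@np.append(p,1))[:3]
        ~~~~^^^^^
  File "h.py", line 8, in view
    i=arm.camera_info(n)
ValueError: time passes only in moves, steps and waits
```

```bash
sed -i 's/^def view/from functools import lru_cache\ninfo=lru_cache(arm.camera_info)\ndef view/; s/i=arm.camera_info(n)/i=info(n)/' h.py; python3 fit.py 2>&1 | tail -20
```

```text
[ 6.47474387e+02 -7.08985714e+01 -2.49128711e-01] -14.274023689329942 [[ 1.4  7.3]
 [-3.   1.6]
 [-0.2 -3.2]
 [ 1.2 10.9]
 [ 4.3  2.4]
 [-0.8 -6.6]
 [-5.1 -2.4]
 [-0.3  6.9]
 [ 0.8 -2.7]]
dial [659.8 -22.4 112. ] [421. 229.]
grip [550.1 -48.2 160.4] [282. 290.]
hinge [572.  103.1  86. ] [311.  61.]
tab [579.7 133.1 122.7] [329.   4.]
dial [658.83851461 -17.07222726 110.        ] angles mark,needle [np.float64(43.460699975263864), np.float64(-17.959472631619153)]
```

View pics/dial0.png

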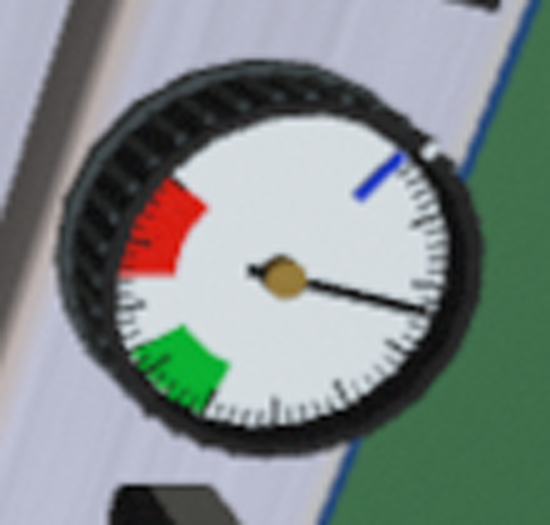

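Call:
move_arm(deltas=[[-6, 36, 3, 0], [-6, 36, 4, 0], [-7, 37, 4, 0], [0, 0, 0, 0], [0, 0, 0, 0]])

```text
t: 0.65
position: [658.6, -19.0, 240.8]
tcp_rot: [-179.8, -0.0, 90.0]
wrist_force: [0.2, -0.5, -0.3]
opening: 85.5
finger_force: 0.0
```

Run:
```python
from h import *
s=arm.read_state();c=arm.capture("wrist")[:,:,::-1];cv2.imwrite("pics/w1.png",c)
print(s['t'],s['position'],s['tcp_rot'])
a=cv2.resize(c[110:310,180:380],(600,600),interpolation=cv2.INTER_CUBIC)
cv2.imwrite("pics/w1c.png",a)
```

```text
0.65 [658.62100078 -19.03503995 240.76446146] [-1.79845924e+02 -2.42643738e-02  8.99886825e+01]
```

View pics/w1c.png

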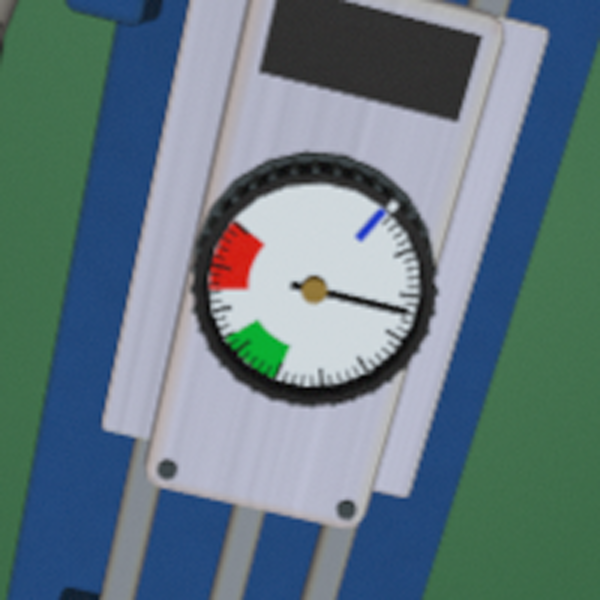

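View pics/w1.png

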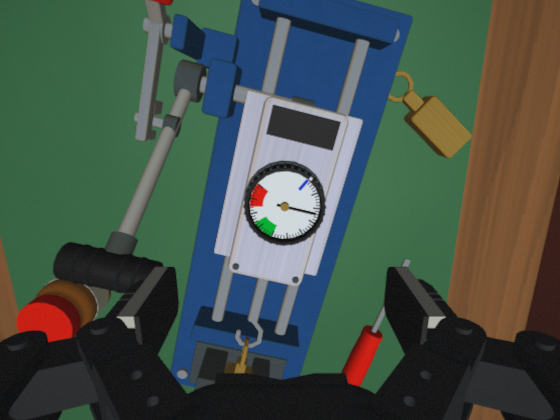

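The hub is at (284.7,206.3), the needle tip at (315.7,213.7) and the mark's outer end at (308,179.7). The grip centre is near (107,266), and the plate's far right corner at (411,15).

```bash
cat > fit2.py <<'E'
from h import *
s={'position':np.array([658.62,-19.035,240.76]),'tcp_rot':np.array([-179.846,-.024,89.989])}
O=[((284.7,206.3),(0,50,109)),((107,266),(-100,-2,160.4)),((411,15),(75,220,20))]
f=lambda q:np.concatenate([proj("wrist",st(q,p),s)-u for u,p in O])
r=least_squares(f,[650,-70,-.25],x_scale=[100,100,1]);q=r.x
print(q,np.degrees(q[2]),r.fun.reshape(-1,2).round(1))
for n,p in dict(dial=(0,50,112),grip=(-100,-2,160.4),hinge=(-116,150,86),tab=(-116,150+48*np.cos(.87),86+48*np.sin(.87))).items(): print(n,st(q,p).round(1))
d,t,m,mi=[ray("wrist",u,109,s) for u in [(284.7,206.3),(315.7,213.7),(308,179.7),(299.3,189.7)]]
print(d,[(np.degrees(np.arctan2(*(v-d)[1::-1])).round(1),np.linalg.norm(v-d).round(1)) for v in (t,m,mi)])
print(np.degrees(np.arctan2(*(m-mi)[1::-1])))
E
python3 fit2.py
```

```text
[ 6.46879147e+02 -6.76959606e+01 -2.45127297e-01] -14.04475954411656 [[-2.6 -1.2]
 [ 0.3  1.8]
 [ 2.6 -0.7]]
dial [659.  -19.2 112. ]
grip [549.4 -45.4 160.4]
hinge [570.7 106.   86. ]
tab [578.3 136.  122.7]
[660.92976855 -20.12319711 109.        ] [(np.float64(-13.9), np.float64(24.0)), (np.float64(50.1), np.float64(26.4)), (np.float64(50.0), np.float64(16.6))]
50.28406367576685
```

Call:
move_arm(deltas=[[-1, 2, 0, -0.14], [0, 0, 10, -0.14], [0, 0, 25, -0.14], [0, 0, 25, -0.14], [0, 0, 25, 0], [0, 0, 20, 0], [0, 0, 12, 0], [0, 0, 8, 0], [0, 0, 0, 0]], squeeze=25)

```text
t: 1.6
position: [660.3, -19.8, 117.0]
tcp_rot: [-180.0, -0.0, 122.1]
wrist_force: [-0.2, -0.2, 0.7]
opening: 85.4
finger_force: 0.0
```

Call:
move_arm(deltas=[[0, 0, 0, 0], [0, 0, 0, 0], [0, 0, 0, 0], [0, 0, 0, 0], [0, 0, 0, 0], [0, 0, 0, 0]], fingers=0.6)

```text
t: 2.2
position: [661.0, -20.7, 118.9]
tcp_rot: [-180.0, 0.1, 122.1]
wrist_force: [-3.2, -1.5, 5.6]
opening: 58.8
finger_force: 26.8
```

Call:
move_arm(deltas=[[0, 0, -1, 0.13], [0, 0, 0, 0.14], [0, 0, 0, 0.14], [0, 0, 0, 0.14], [0, 0, 0, 0.14], [0, 0, 0, 0.14], [0, 0, 0, 0.14], [0, 0, 0, 0.147], [0, 0, 0, 0], [0, 0, 0, 0]])

```text
t: 3.2
position: [661.0, -20.6, 118.9]
tcp_rot: [180.0, 0.1, 58.2]
wrist_force: [-1.9, -2.1, 2.8]
opening: 58.6
finger_force: 28.3
```

Call:
move_arm(deltas=[[0, 0, 0, 0], [0, 0, 0, 0], [0, 0, 0, 0], [0, 0, 0, 0], [0, 0, -10, 0], [0, 0, -30, 0], [0, 0, -40, 0], [0, 0, -44, 0], [0, 0, 0, 0]], fingers=-1)

```text
t: 4.1
position: [664.7, -20.3, 250.6]
tcp_rot: [179.3, -0.3, 58.1]
wrist_force: [0.8, 0.5, -0.1]
opening: 85.4
finger_force: 0.0
```

Run:
```python
from h import *
s=arm.read_state();c=arm.capture("wrist")[:,:,::-1];cv2.imwrite("pics/w2.png",c)
print(s['t'],s['position'],s['tcp_rot'],s['qpos'])
a=cv2.resize(c[110:310,180:380],(600,600),interpolation=cv2.INTER_CUBIC)
cv2.imwrite("pics/w2c.png",a)
```

```text
4.1 [664.66733709 -20.32827908 250.61222539] [179.33923133  -0.29964345  58.11249669] [-8.10964562e+00  3.07449774e+01  7.30110877e+00  6.58306405e+01
  7.77837806e-03  1.13779635e+02]
```

View pics/w2c.png

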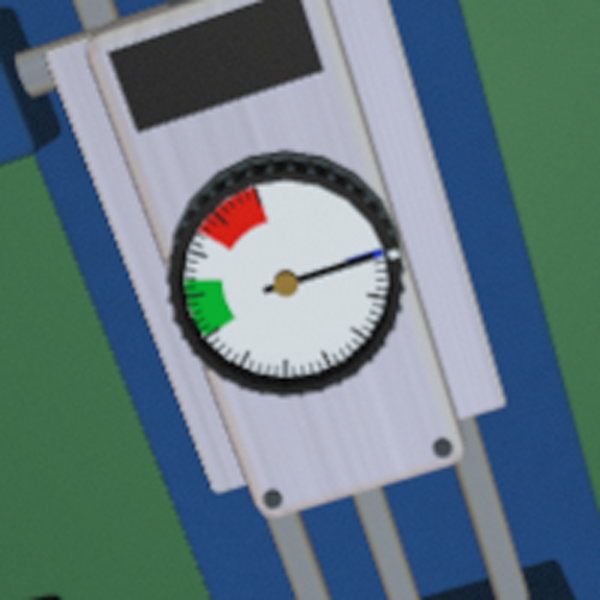

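Zeroed: needle and blue mark coincide, with the tip at about (380,255) in the crop. Next is the catch.

Call:
move_arm(deltas=[[0, 0, 0, -0.1], [0, 0, 0, -0.1], [0, 0, 0, -0.112], [27, -24, 10, 0], [27, -24, 15, 0], [27, -24, 15, 0], [28, -24, 15, 0], [27, -24, 15, 0], [0, 0, 0, 0], [0, 0, 0, 0]], fingers=1)

```text
t: 5.15
position: [576.6, 141.7, 171.5]
tcp_rot: [-179.9, 0.1, 76.1]
wrist_force: [-0.5, -0.4, -0.1]
opening: 0.2
finger_force: 0.0
```

Run:
```python
from h import *
s=arm.read_state();print(s['t'],s['position'],s['tcp_rot'])
a=arm.capture("side")[:,:,::-1];b=arm.capture("wrist")[:,:,::-1]
a=cv2.resize(a[180:330,170:370],(800,600),interpolation=cv2.INTER_CUBIC)
cv2.imwrite("pics/c1.png",a);cv2.imwrite("pics/cw.png",b)
```

```text
5.15 [576.56769298 141.68523538 171.46706336] [-1.79905900e+02  5.55125164e-02  7.60719150e+01]
```

View pics/cw.png

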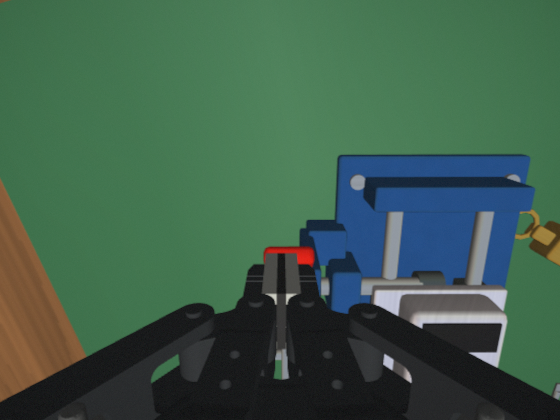

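The tab's red end is at (289,247), just ahead of and slightly right of the shut fingertips at (281,253). I'll press down.

Call:
move_arm(deltas=[[0, 4, 10, 0], [0, 2, 10, 0], [1, 0, 7, 0], [1, 0, 7, 0], [1, 0, 6, 0], [1, 0, 6, 0], [1, 0, 4, 0], [0, 0, 0, 0]])

```text
t: 6.05
position: [583.9, 144.2, 121.1]
tcp_rot: [-179.9, 0.1, 76.0]
wrist_force: [-0.4, -0.1, -0.3]
opening: -0.5
finger_force: 0.0
```

Call:
move_arm(deltas=[[0, 0, 4, 0], [0, 0, 4, 0], [0, 0, 3, 0], [0, 0, 0, 0]])

```text
t: 6.45
position: [584.4, 144.4, 110.8]
tcp_rot: [-180.0, 0.0, 76.0]
wrist_force: [-0.4, -0.2, -0.3]
opening: 0.1
finger_force: 0.0
```

Run:
```python
from h import *
a=arm.capture("scene")[:,:,::-1];b=arm.capture("side")[:,:,::-1]
a=cv2.resize(a[190:310,280:400],(400,400),interpolation=cv2.INTER_CUBIC)
b=cv2.resize(b[190:310,200:320],(400,400),interpolation=cv2.INTER_CUBIC)
cv2.imwrite("pics/c2.png",np.hstack([a,b]))
```

```text
(no output)
```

View pics/c2.png

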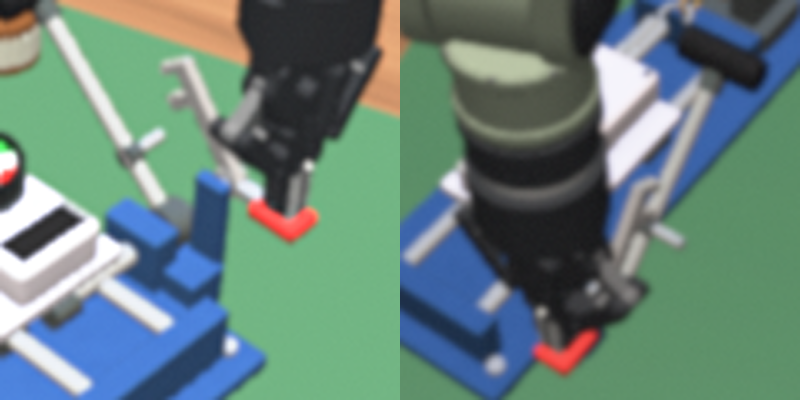

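The catch is nearly over: the tab at (285,220) in the left half lies about level, and the steel arm has lifted off the pin. A bit more to reach the stop.

Call:
move_arm(deltas=[[0, 0, 2, 0], [0, 0, 2, 0], [0, 0, 0, 0]])

```text
t: 6.85
position: [584.6, 144.4, 107.1]
tcp_rot: [180.0, 0.0, 76.0]
wrist_force: [0.8, 0.3, -0.0]
opening: -0.1
finger_force: 0.0
```

Call:
move_arm(deltas=[[0, 0, 2, 0], [0, 0, 0, 0], [0, 0, -30, 0], [0, 0, -40, 0], [0, 0, -45, 0], [0, 0, 0, -0.143], [0, 0, 0, -0.143], [0, 0, 0, -0.143], [0, 0, 0, -0.143], [0, 0, 0, -0.143]])

```text
t: 7.85
position: [584.5, 144.4, 220.2]
tcp_rot: [-180.0, 0.0, 117.3]
wrist_force: [0.1, 0.4, -0.4]
opening: -0.2
finger_force: 0.0
```

Call:
move_arm(deltas=[[0, 0, 0, -0.143], [0, 0, 0, -0.143], [0, 0, 0, -0.143], [0, 0, 0, -0.143], [0, 0, 0, -0.143], [0, 0, 0, -0.141], [0, 0, 0, 0]], fingers=-1)

```text
t: 8.55
position: [584.5, 144.4, 220.1]
tcp_rot: [-180.0, -0.0, 166.0]
wrist_force: [-0.3, -0.8, 0.2]
opening: 85.3
finger_force: 0.0
```

Call:
move_arm(deltas=[[-6, -38, 0, 0], [-6, -39, 0, 0], [-6, -39, 0, 0], [-6, -39, 0, 0], [-6, -38, 0, 0], [0, 0, 0, 0], [0, 0, 0, 0]])

```text
t: 9.25
position: [566.8, -50.9, 220.2]
tcp_rot: [180.0, -0.0, 165.7]
wrist_force: [-0.6, 0.4, 0.5]
opening: 85.5
finger_force: 0.0
```

Run:
```python
from h import *
s=arm.read_state();print(s['t'],s['position'],s['tcp_rot'])
a=arm.capture("side")[:,:,::-1];b=arm.capture("wrist")[:,:,::-1]
b=cv2.resize(b,(420,315));a=cv2.resize(a[120:320,160:360],(315,315),interpolation=cv2.INTER_CUBIC)
cv2.imwrite("pics/g1.png",np.hstack([a,b]))
print(proj("wrist",np.array([549.4,-45.4,160.4]),s)*.75+[315,0])
```

```text
9.25 [566.81384248 -50.86066625 220.19550402] [ 1.79977469e+02 -1.35386569e-02  1.65726234e+02]
[526.30610203 156.84019721]
```

View pics/g1.png

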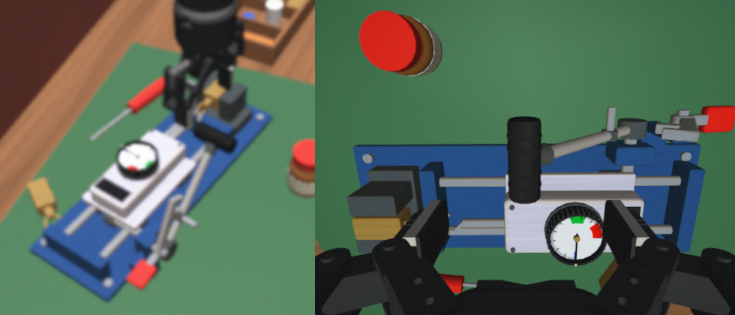

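Call:
move_arm(deltas=[[0, 0, 15, 0], [0, 0, 18, 0], [0, 0, 15, 0], [0, 0, 9, 0], [0, 0, 0, 0]], squeeze=20)

```text
t: 9.85
position: [566.1, -48.8, 162.0]
tcp_rot: [-180.0, -0.2, 166.0]
wrist_force: [0.4, 0.6, -0.9]
opening: 85.8
finger_force: 0.0
```

Call:
move_arm(deltas=[[0, 0, 0, 0], [0, 0, 0, 0], [0, 0, 0, 0], [0, 0, 0, 0], [0, 0, 0, 0], [0, 0, 0, 0], [0, 0, 0, 0], [0, 0, 0, 0]], fingers=1)

```text
t: 10.65
position: [567.3, -51.1, 164.0]
tcp_rot: [-179.9, 0.1, 165.9]
wrist_force: [-2.4, -5.0, 6.0]
opening: 23.4
finger_force: 24.2
```

Call:
move_arm(deltas=[[0, 6, -6, 0], [0, 6.4, -5.6, 0], [0, 6.7, -5.3, 0], [0, 6.8, -5, 0], [0, 7.2, -4.6, 0], [0, 7.3, -4.3, 0], [0, 7.6, -3.8, 0], [0, 7.7, -3.6, 0], [0, 8, -3, 0], [0, 8, -2.8, 0]])

```text
t: 11.65
position: [584.3, 17.4, 208.4]
tcp_rot: [-179.7, 0.1, 165.9]
wrist_force: [-3.7, -9.2, 10.2]
opening: 23.3
finger_force: 22.7
```

Run:
```python
from h import *
s=arm.read_state();print(s['t'],s['position'],s['wrist_force'])
c=arm.capture("wrist")[:,:,::-1];cv2.imwrite("pics/p1.png",c)
# dial location and needle: look for green/red centroids and hub
hsv=cv2.cvtColor(c,cv2.COLOR_BGR2HSV)
for n,lo,hi in (("g",(50,180,110),(70,255,255)),("r",(0,200,150),(6,255,255))):
    k,l,st_,ce=cv2.connectedComponentsWithStats(cv2.inRange(hsv,lo,hi))
    print(n,[(st_[i,4],ce[i].round()) for i in range(1,k) if st_[i,4]>40])
```

```text
11.65 [584.33160262  17.39601824 208.4082673 ] [-3.70637392 -9.22356614 10.16454942]
g []
r [(np.int32(1490), array([10., 57.])), (np.int32(1433), array([455., 160.]))]
```

Call:
move_arm(deltas=[[0, 8.1, -2.3, 0], [0, 8.2, -2, 0], [0, 8.2, -1.6, 0], [0, 4, -0.6, 0], [0, 0, 0, 0], [0, 0, 0, 0]])

```text
t: 12.3
position: [591.3, 45.6, 214.7]
tcp_rot: [-179.8, 0.1, 165.9]
wrist_force: [-2.5, -6.9, 8.2]
opening: 23.2
finger_force: 22.6
```

Run:
```python
from h import *
s=arm.read_state();c=arm.capture("wrist")[:,:,::-1]
p=s['position']-np.array([567.3,-51.1,164]);dy=p@[.242,.970,0];print(s['t'],s['position'],s['wrist_force'],dy,p[2])
print("p est",.8-np.arctan2(120-(-1.95+dy),160.4+p[2]-42))
# dial predicted location
q=[648.5,-68.5,-.2445];d=st(q,(0,50+6.7,109))
dist=[]
for a in np.arange(0,360,3):
    r=[]
    for R in (12,15,18,21):
        w=d+R*np.array([np.cos(np.radians(a)),np.sin(np.radians(a)),0]);u=proj("wrist",w,s)
        r.append(cv2.getRectSubPix(np.ascontiguousarray(c),(1,1),tuple(map(float,u)))[0,0].astype(int))
    dist.append((a,np.array(r)))
print(proj("wrist",d,s))
for a,r in dist: print(a+14.0, r.tolist()) if (r.max(1)<130).sum()>=2 or (np.ptp(r,axis=1)>80).sum()>=2 else None
```

```text
12.3 [591.33078246  45.57206564 214.72446737] [-2.52841689 -6.88333708  8.19946833] 99.58735302723507 50.724467374604785
p est 0.6685366445792558
[226.62871335 321.69069758]
14.0 [[29, 29, 27], [30, 30, 28], [29, 28, 26], [30, 29, 26]]
17.0 [[28, 28, 27], [28, 29, 27], [30, 28, 26], [27, 27, 24]]
20.0 [[27, 26, 26], [29, 29, 27], [29, 27, 25], [28, 27, 26]]
23.0 [[28, 27, 26], [29, 29, 28], [27, 25, 23], [31, 30, 28]]
26.0 [[27, 27, 24], [28, 28, 28], [31, 28, 30], [30, 29, 29]]
29.0 [[28, 28, 26], [27, 27, 27], [31, 31, 29], [36, 35, 34]]
32.0 [[28, 28, 26], [28, 27, 27], [27, 26, 23], [82, 86, 85]]
35.0 [[27, 28, 26], [32, 31, 31], [27, 26, 24], [94, 97, 98]]
38.0 [[26, 27, 25], [31, 31, 30], [30, 31, 27], [65, 65, 66]]
41.0 [[29, 30, 27], [29, 29, 28], [47, 47, 46], [59, 60, 60]]
44.0 [[31, 30, 28], [27, 27, 25], [58, 58, 58], [57, 57, 58]]
47.0 [[30, 30, 29], [25, 26, 23], [60, 61, 60], [39, 39, 40]]
50.0 [[29, 28, 28], [39, 39, 38], [60, 60, 61], [67, 65, 63]]
53.0 [[30, 29, 29], [53, 53, 54], [57, 57, 57], [164, 160, 153]]
56.0 [[27, 26, 26], [58, 59, 58], [52, 53, 53], [226, 2
[... 5958 characters left out ...]
7, 26]]
341.0 [[27, 27, 26], [29, 26, 26], [27, 27, 26], [28, 27, 27]]
344.0 [[30, 30, 29], [26, 24, 23], [29, 29, 26], [27, 27, 26]]
347.0 [[30, 28, 27], [30, 27, 26], [28, 27, 27], [29, 27, 27]]
350.0 [[30, 28, 26], [29, 29, 28], [29, 29, 28], [29, 28, 26]]
353.0 [[29, 28, 27], [28, 28, 25], [30, 29, 27], [28, 27, 26]]
356.0 [[28, 28, 28], [31, 29, 27], [28, 26, 26], [29, 28, 27]]
359.0 [[27, 26, 25], [29, 30, 28], [30, 29, 27], [29, 28, 27]]
362.0 [[28, 27, 27], [30, 30, 29], [29, 28, 27], [29, 28, 26]]
365.0 [[26, 26, 24], [29, 28, 26], [28, 28, 26], [28, 26, 26]]
368.0 [[26, 26, 24], [29, 28, 26], [29, 30, 27], [28, 28, 27]]
371.0 [[28, 28, 26], [28, 28, 26], [27, 25, 25], [29, 27, 27]]
```

Run:
```python
from h import *
s=arm.read_state();q=[648.5,-68.5,-.2445]
for n in ("scene","side"):
    c=arm.capture(n)[:,:,::-1].copy();cv2.imwrite(f"pics/f_{n}.png",c)
    d=proj(n,st(q,(0,56.7,109)),s)
    # recentre on white dial blob
    x,y=d.round().astype(int);w=c[y-25:y+25,x-25:x+25].astype(int)
    g=(w[...,1]>w[...,0]+60)&(w[...,1]>w[...,2]+60)
    r=(w[...,2]>w[...,0]+90)&(w[...,2]>w[...,1]+90)
    print(n,d,"green",[v.mean()+o for v,o in zip(np.nonzero(g)[::-1],(x-25,y-25))],g.sum(),"red",[v.mean()+o for v,o in zip(np.nonzero(r)[::-1],(x-25,y-25))],r.sum())
    print(" exp green mid R18",proj(n,st(q,(-18,56.7,109)),s),"red mid",proj(n,st(q,(18*np.cos(np.radians(250)),56.7-18*np.sin(np.radians(250)),109)),s))
    out=[]
    for a in range(0,360,10):
        v=[int(cv2.getRectSubPix(c,(1,1),tuple(map(float,proj(n,st(q,(R*np.cos(np.radians(a)),56.7-R*np.sin(np.radians(a)),109)),s))))[0,0].max()) for R in (9,12,15,18)]
        out.append((a,v))
    print([f"{a}:{v}" for a,v in out])
```

```text
scene [274.96416488 239.52182979] green [np.float64(282.2142857142857), np.float64(235.07142857142858)] 14 red [np.float64(283.8125), np.float64(244.25)] 16
 exp green mid R18 [281.68705711 235.4327404 ] red mid [283.22117177 242.08386217]
['0:[255, 255, 255, 255]', '10:[255, 255, 255, 255]', '20:[255, 255, 255, 255]', '30:[255, 255, 255, 255]', '40:[255, 255, 255, 255]', '50:[255, 255, 255, 255]', '60:[255, 255, 255, 255]', '70:[255, 255, 255, 255]', '80:[255, 255, 255, 255]', '90:[255, 255, 255, 255]', '100:[255, 255, 255, 255]', '110:[255, 255, 255, 255]', '120:[255, 255, 255, 255]', '130:[255, 255, 255, 255]', '140:[255, 255, 255, 255]', '150:[255, 255, 255, 255]', '160:[254, 255, 255, 251]', '170:[253, 253, 244, 213]', '180:[254, 253, 238, 211]', '190:[255, 255, 250, 242]', '200:[255, 255, 255, 255]', '210:[255, 255, 255, 255]', '220:[255, 255, 255, 255]', '230:[255, 255, 255, 255]', '240:[255, 255, 255, 255]', '250:[255, 255, 255, 255]', '260:[255, 255, 255, 255]', '270:[255, 255, 255, 255]', '280:[255, 255, 255, 255]', '290:[255, 255, 255, 255]', '300:[255, 255, 255, 255]', '3
[... 720 characters left out ...]
3]', '140:[228, 168, 80, 37]', '150:[232, 194, 104, 43]', '160:[233, 205, 125, 50]', '170:[230, 213, 155, 82]', '180:[229, 228, 201, 156]', '190:[236, 241, 241, 230]', '200:[244, 249, 251, 251]', '210:[248, 253, 253, 253]', '220:[250, 253, 253, 252]', '230:[251, 253, 253, 252]', '240:[252, 253, 253, 251]', '250:[253, 253, 253, 251]', '260:[253, 253, 253, 252]', '270:[254, 253, 253, 252]', '280:[254, 254, 254, 253]', '290:[254, 254, 254, 254]', '300:[254, 254, 254, 254]', '310:[253, 254, 254, 254]', '320:[253, 254, 254, 254]', '330:[253, 254, 254, 254]', '340:[253, 254, 253, 253]', '350:[253, 253, 252, 251]']<stdin>:10: RuntimeWarning: Mean of empty slice.
  ret = ret.dtype.type(ret / rcount)
```

Call:
move_arm(deltas=[[0, 0, 0, 0], [0, 0, 0, 0], [0, 0, 0, 0], [0, 0, 0, 0], [0, 0, 0, 0], [0, 0, 0, 0], [0, 0, 0, 0], [0, 0, 0, 0], [0, 0, 0, 0], [0, 0, 0, 0]])

```text
t: 13.45
position: [591.3, 45.5, 214.7]
tcp_rot: [-179.8, 0.1, 165.9]
wrist_force: [-2.4, -6.1, 7.7]
opening: 23.0
finger_force: 22.6
```

Call:
move_arm(deltas=[[0, 0, 0, 0], [0, 0, 0, 0], [0, 0, 0, 0], [0, 0, 0, 0], [0, 0, 0, 0]])

```text
t: 13.95
position: [591.3, 45.4, 214.7]
tcp_rot: [-179.8, 0.1, 165.9]
wrist_force: [-1.8, -6.4, 6.5]
opening: 23.5
finger_force: 22.6
```

```bash
python3 -c "
from cell import arm
s=arm.read_state();print(s['position'],s['opening'],s['finger_force']);print(arm.finish_job())"
```

```text
[591.32213549  45.41851178 214.72499671] 23.509188775833866 22.556574940681458
the job is handed in; nothing more can be done
None
```

I handed the job in with the dial zeroed, the catch flipped over and the fingers holding the lever steady at about 0.67 rad. That puts the needle near the middle of the green, though I worked this out from the gripper's position because the gripper hid the dial from the wrist camera; the verdict was not shown.

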